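# Pull the snap-in stopper of a sample vial

### The job

Open the stoppered vial in the aluminium dry block with the stopper puller: slide its fork all the way in under the stopper's flange until you feel the slot's end meet the glass neck (gently, glass chips), then pull straight up until the stopper pops out. Drop the stopper in the steel discard pan, stand the puller upright on the worktop again and let go. Keep the fingers off the vials and leave the other vials and things alone.

Things in the scene. Friction and masses are not known exactly. Their poses are not given: they have to be found in the camera images.
- puller: Stopper puller, 77 mm tall, 0.16 kg, standing on its steel fork plate: 4 mm thick, 57 mm wide (y), x = -22 to +27 mm, with a 34 mm wide slot along x, open at the flared +x end. Two legs (y = +-25 to 28.5, x = -13 to 13 mm) carry a cross plate (z = 27 to 31 mm) and the grip. Origin: middle of the fork's underside; x = the way the slot opens (drive it that way), z up.
- puller_grip (a point): Middle of the puller's black square grip, 18 x 18 mm, z = 31 to 76 mm above the fork's underside; hold it by either pair of faces. This point is 54 mm above the puller's origin, same axes.
- puller_stop (a point): Closed end of the slot, which meets the vial's neck when the fork is fully home: 15 mm behind (-x of) the puller's origin, 2 mm above the fork's underside.
- stopper: White plastic push-in stopper, 0.02 kg: round flange 44 mm across and 4 mm thick, ribbed button 23 x 7 mm on top, plug 21 mm across reaching 20 mm below the flange. A snap bead in the vial holds it against a straight upward pull of 5 to 20 N; past the first 5 mm it is loose. Origin: middle of the flange's underside, z up.
- vial: The stoppered glass vial, fixed in any of the block's three wells. Its neck stands 7 mm above the block's deck: the 4 mm fork enters this gap between deck and flange. The neck is hidden by the flange, and its front lies 12.5 to 17.5 mm from the axis, differently in each vial: feel for it. It chips above 8 N. Origin: middle of the mouth, on which the flange lies; z up.
- open_vial: An opened vial without a cap, neck 25 mm across; origin: middle of its mouth.
- screw_vial: A vial with a black ribbed screw cap, 33 mm across, 11 mm high above the mouth; origin: middle of its mouth.
- dry_block: Aluminium dry block, 96 (x) x 196 (y) x 55 mm, fixed. Three wells 64 mm apart in a row along its y at x = +16 mm: flat deck 64 mm deep in front of the row (-x, the robot's side), 32 mm behind it. Origin: centre of its underside; the deck is at z = 55 mm.
- discard_pan: Open square steel pan, 110 x 110 mm outside, 50 mm high, walls 3.5 mm, 0.45 kg, loose. Origin: centre of its underside. A stopper riding on the fork hangs its plug 16 mm below the fork's underside: with the plug inside the wall, draw the fork back just over the rim and the wall strips it off.
- forceps: Steel forceps lying left of the block, 126 mm long (y); bystander.
- blood_tube: Capped blood tube lying behind the block, 83 mm long (y); bystander.
- tape_roll: Roll of tan tape lying flat, 96 mm across, 48 mm high, left of the puller; bystander.
- specimen_cup: Specimen cup with a yellow lid, 57 mm across, 61 mm high, between the block and the puller; bystander.
Not all that is in view belongs to the job. What is shaped like the puller but purple is not meant.

How it is judged:
By the outcome, as a careful person would: the job done as asked, in the order asked, and still so for the second after the job is handed in, with the robot touching nothing.
It also fails if it takes over 72 s, if anything falls off the work surface, if the arm or the gripper's body presses on something with over 40 N, if the wrist force passes 120 N, or if a joint passes its speed limit or range.

### The arm

A 6-joint arm with a two-finger parallel gripper is mounted at the origin on a cart in front of the work surface, level with it; the furniture and walls round the work are solid. World frame = base frame: x ahead of the robot, y to its left, z up, the work surface at z = 0. Lengths are in m, angles in rad, forces in N, time in s.
With the tool pointing down it reaches from about 0.275 to 0.85 m from the base axis. Payload 19 kg.
Tool frame: the origin (TCP) lies midway between the tips of the shut fingers; the grasp point (between the pads) lies 19 mm behind it (env.grip_point_offset is the distance from the TCP to the grasp point, in m); z points along the fingers, y is the line along which they close (so a half turn about z gives the same grasp; the last joint's range is limited). The gripper opens to 85 mm and grips with 20 to 120 N. Pads are 22 mm wide; open, the fingers measure 114 mm over their backs; the gripper's body (76 mm by 85 mm) begins 54 mm behind the grasp point. The pads swing forward as they close: fully open they stand 13 mm farther back than shut.
Start: joints at [1.069, 0.15, 1.437, -0, 1.554, -0.134], TCP at [0.207, 0.537, 0.231] pointing down, gripper open.
Joint ranges: [-2.8, 2.8], [-0.68, 2.1], [0.12, 2.68], [-1.39, 4.53], [0.16, 2.79], [-2.81, 2.81]. Speed limits (rad/s): [1.89, 1.89, 2.22, 3.01, 3.01, 3.01].

### API

Orientations are given as a unit quaternion [w, x, y, z].
In Python, from bench import env gives the robot as it stands. Calls block until the motion is done:
- env.goto(position, orientation): joint-space move of the TCP to a pose.
- env.line_to(position, rot=None, feed=0.15, threshold=None): straight line of the TCP; rot=None keeps the orientation; feed is the mean speed in m/s. With threshold (N) it stops when the force on the tool has changed by that much, and returns True; else False.
- env.move_joints(angles): joint-space move.
- env.command_gripper(opening, squeeze=None): opening from 0.0 (shut) to 1.0 (fully open); squeeze is the grip in N (None keeps the last); returns when the fingers have stopped.
- env.sleep(seconds).
- env.solve_ik(position, orientation): joint angles nearest the present ones, or None.
- env.read_state(): the state.
- env.read_camera(name): name is "scene" or "side" or "wrist"; returns a dict with "image" (384x512x3 uint8, blue, green, red), "z_map" (384x512 float32, m along the optical axis (not along the pixel's ray), 0 where there is no reading), "mtx" (3x3 intrinsics, pixels), "dist_coeffs" ([k1, k2, p1, p2, k3] as OpenCV has them; the pictures are not rectified), "R" (3x3) and "t" (3): a world point X has camera coordinates R X + t. Camera axes: x right, y down, z forward; pixel columns grow to the right and rows downward; lengths in m; the calibration is good to about 2 mm. A picture is of the moment at which its call begins.
A pose or a line that the arm cannot do raises env.MotionError and nothing moves.
- env.job_done(): hands the job in; it is judged then, once.
The state is a dict: "t": time; "joint_positions": joint angles; "qd": joint speeds; "joint_torque": joint torques, N m; "ee_pos": TCP position; "tool_rot": TCP orientation; "force": force on the tool from outside, world axes, zero at the start; "moment": the same for the moment, N m; "width": opening from 0.0 (shut) to 1.0 (fully open); "gripper_force": force on a finger pad.
Only numpy, scipy, OpenCV 4.12 (cv2) and the standard library are available. Lean on these libraries where they do the work, as an engineer would, in place of code of your own. Each camera call takes 0.05 s, during which the arm holds its last target. There are 200 camera calls.

## Working session

There is one attempt and no reset: what is moved stays moved. The work goes in short steps, each a Python script; the robot and the scene stay as the last script left them, time stands still between calls to the robot, and variables do not carry over. Pictures are saved under pics/ and viewed, at most 12 in all, crops included, and the job is handed in when it is done.

```bash
ls; mkdir -p pics
cat > h.py <<'E'
import numpy as np, cv2
from bench import env
def cam(n):
    c=env.read_camera(n); return c
def pts(c):
    h,w=c["z_map"].shape
    u,v=np.meshgrid(np.arange(w),np.arange(h))
    p=cv2.undistortPoints(np.stack([u,v],-1).reshape(-1,1,2).astype(np.float64),c["mtx"],c["dist_coeffs"]).reshape(h,w,2)
    z=c["z_map"][...,None].astype(float)
    P=np.concatenate([p*z,z],-1)
    W=(P-np.asarray(c["t"]))@np.asarray(c["R"])
    W[c["z_map"]==0]=np.nan
    return W
E
python3 - <<'E'
from h import *
a=cam("scene");b=cam("side")
np.savez("c0.npz",a=a["image"],b=b["image"],pa=pts(a),pb=pts(b))
cv2.imwrite("pics/s0.png",a["image"]);cv2.imwrite("pics/d0.png",b["image"])
for c in(a,b): print(-np.array(c["R"]).T@c["t"])
s=env.read_state();print(s["t"],s["tool_rot"],s["width"],env.grip_point_offset)
E
```

```text
pics
[-0.11404133 -0.56673265  0.84551569]
[0.47384915 1.13805306 1.01894463]
0.1 [-1.80271330e-04  1.82846339e-01  9.83141366e-01 -4.87818345e-04] 0.9987199745156992 0.0187
```

View pics/s0.png

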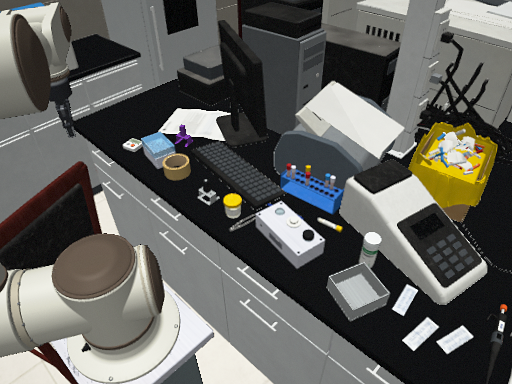

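View pics/d0.png

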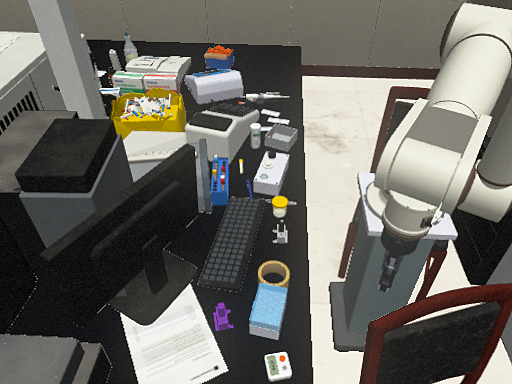

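Scene picture: the puller candidates are the grey/black one at (208,190) and the purple decoy at (183,133), so I choose the grey one. The block is at (290,232), with white, open and black tops on it. The pan is at (358,290), the cup at (233,205) and the tape at (177,166). Next I'll check with a close crop and a top-down map.

Run:
```python
from h import *
d=np.load("c0.npz")
a=cv2.resize(d["a"][150:330,180:400],None,fx=3.2,fy=3.2,interpolation=cv2.INTER_CUBIC)
cv2.imwrite("pics/crop.png",a)
P=np.concatenate([d["pa"].reshape(-1,3),d["pb"].reshape(-1,3)]);C=np.concatenate([d["a"].reshape(-1,3),d["b"].reshape(-1,3)])
src=np.r_[np.zeros(384*512),np.ones(384*512)]
# region x .25-.75, y -.35...5 ; print blob stats for z 0.01..0.15
m=(P[:,2]>0.008)&(P[:,2]<0.15)&(P[:,0]>.2)&(P[:,0]<.8)&(P[:,1]>-.45)&(P[:,1]<.65)
o=np.argsort(P[m,2]);p=P[m][o];c=C[m][o]
S=700
img=np.zeros((int(.6*S)+1,int(1.1*S)+1,3),np.uint8)
u=((.65-p[:,1])*S).astype(int);v=((.8-p[:,0])*S).astype(int)
for du in(0,1):
  for dv in(0,1): img[np.minimum(v+dv,420),np.minimum(u+du,770)]=c
for i in range(12): cv2.putText(img,f"{.65-.1*i:.2f}",(int(i*70),10),0,.35,(0,255,0)); cv2.line(img,(i*70,0),(i*70,420),(60,60,0),1)
for i in range(7): cv2.putText(img,f"{.8-.1*i:.1f}",(0,int(i*70)+10),0,.35,(0,255,0)); cv2.line(img,(0,i*70),(770,i*70),(60,60,0),1)
cv2.imwrite("pics/top.png",img)
```

```text
(no output)
```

View pics/crop.png

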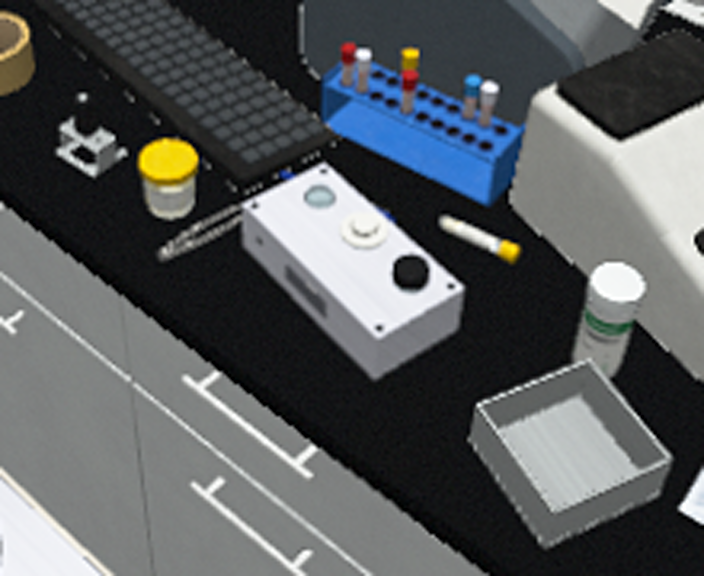

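View pics/top.png

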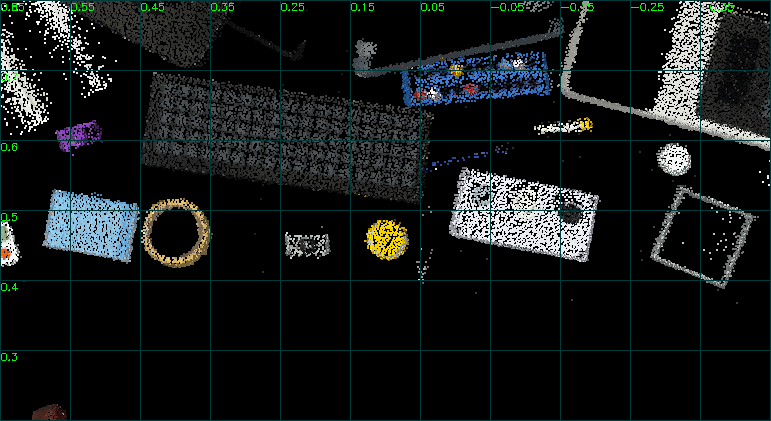

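The crop confirms the chosen puller is grey steel, at crop (90,140). The stoppered vial is in the middle well at (363,228), between the open vial (320,195) and the black screw cap (411,270). Top map: puller ≈ (0.455, 0.21), block yaw ≈ -12°, and the pan is rotated. Now I'll fit these and get wrist views.

```bash
cat >> h.py <<'E'
def down(psi):  # tool pointing down, tool y axis along world angle psi
    from scipy.spatial.transform import Rotation as R
    y=np.array([np.cos(psi),np.sin(psi),0]);z=np.array([0,0,-1.]);x=np.cross(y,z)
    q=R.from_matrix(np.stack([x,y,z],1)).as_quat(); return np.r_[q[3],q[:3]]
def rect(q):
    q=q[np.isfinite(q).all(1)]
    r=cv2.minAreaRect((q[:,:2]*1000).astype(np.float32)); return np.round(r[0],1),np.round(r[1],1),round(r[2],1),len(q),np.round(q.mean(0)*1000,1)
def box(P,lo,hi): 
    P=P.reshape(-1,3); return P[((P>lo)&(P<hi)).all(1)]
E
python3 - <<'E'
from h import *
d=np.load("c0.npz")
for k in("pa","pb"):
    P=d[k];print(k)
    print("block",rect(box(P,[.4,-.2,.050],[.58,.03,.059])))
    print("stop",rect(box(P,[.46,-.13,.062],[.54,-.05,.10])))
    print("pan",rect(box(P,[.35,-.44,.046],[.58,-.25,.054])))
    print("grip",rect(box(P,[.42,.16,.05],[.5,.26,.09])))
    print("puller",rect(box(P,[.40,.16,.006],[.5,.26,.09])))
# initial wrist views
t=env.read_state()["t"]
for psi in(0,np.pi/2): print(psi,env.solve_ik([.45,.21,.28],down(psi)))
for psi in(0,np.pi/2): print(psi,env.solve_ik([.5,-.09,.28],down(psi)))
env.goto([.45,.21,.27],down(np.pi/2))
w=cam("wrist");cv2.imwrite("pics/w1.png",w["image"]);np.savez("w1.npz",i=w["image"],p=pts(w))
print(-np.array(w["R"]).T@w["t"],w["R"],env.read_state()["t"]-t)
E
```

```text
pa
block (array([493.3, -99.1]), array([196.8,  98.5]), 79.2, 1450, array([ 486.1, -102.1,   54.7]))
stop (array([ 507.5, -105.2]), array([42.9, 41.4]), 53.2, 137, array([ 506.1, -105.1,   67.2]))
pan (array([ 486.6, -344.9]), array([145.7, 151.3]), 68.0, 307, array([ 468.4, -351.7,   49.2]))
grip (array([448.4, 209.8]), array([19.2, 17.8]), 2.4, 63, array([446.7, 207.3,  66.1]))
puller (array([446.8, 210.6]), array([27.3, 62.2]), 9.2, 207, array([446.7, 203.6,  39.6]))
pb
block (array([495.5, -97.5]), array([201.2,  97.2]), 79.0, 544, array([494.2, -84.3,  56.3]))
stop (array([511.2, -90.5]), array([63.4, 42.2]), 88.0, 69, array([510.1, -97. ,  70. ]))
pan (array([ 477.7, -332.4]), array([172.6, 122.7]), 55.9, 99, array([ 475.7, -342.7,   50. ]))
grip (array([453. , 215.2]), array([16. , 24.4]), 4.7, 51, array([452.7, 216.4,  68.7]))
puller (array([449.1, 205.7]), array([91. , 96.3]), 6.9, 207, array([452.4, 221.4,  35.2]))
0 [ 2.81348658e-01 -2.63985911e-02  1.52748029e+00 -4.44089210e-16
  1.64051095e+00  2.81348658e-01]
1.5707963267948966 [ 2.81348658e-01 -2.63985911e-02  1.52748029e+00 -4.44089210e-16
  1.64051095e+00 -1.28944767e+00]
0 [-3.29845271e-01 -2.12781111e-03  1.50353819e+00 -4.44089210e-16
  1.64018228e+00 -3.29845271e-01]
1.5707963267948966 [-3.29845271e-01 -2.12781111e-03  1.50353819e+00 -4.44089210e-16
  1.64018228e+00 -1.90064160e+00]
[0.36657353 0.21082088 0.41268234] [[-2.94300974e-04  9.99999953e-01 -8.59867536e-05]
 [ 9.45916845e-01  3.06279144e-04  3.24409044e-01]
 [ 3.24409056e-01  1.41375792e-05 -9.45916891e-01]] 1.5667
```

View pics/w1.png

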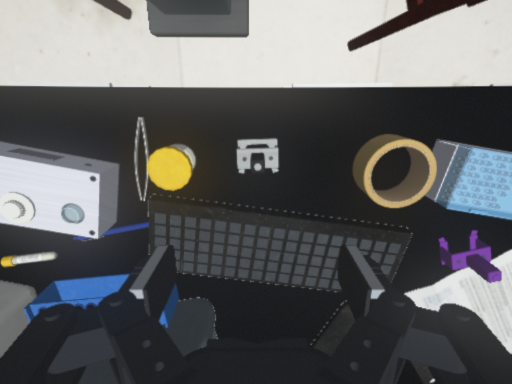

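Wrist view: puller at (258,156), tape (395,170), cup (172,168), block at left. I'll crop the puller to confirm which way the slot opens, and compute its outline.

Run:
```python
from h import *
d=np.load("w1.npz");P=d["p"]
cv2.imwrite("pics/w1c.png",cv2.resize(d["i"][120:190,215:305],None,fx=7,fy=7,interpolation=cv2.INTER_CUBIC))
print("block",rect(box(P,[.4,-.2,.050],[.58,.03,.059])))
print("grip",rect(box(P,[.42,.16,.045],[.5,.26,.09])))
print("griptop",rect(box(P,[.42,.16,.072],[.5,.26,.09])))
print("fork",rect(box(P,[.40,.16,.002],[.5,.26,.008])))
print("cross",rect(box(P,[.40,.16,.022],[.5,.26,.036])))
print("stop",rect(box(P,[.46,-.13,.062],[.54,-.05,.10])))
```

```text
block (array([501.8, -65. ]), array([129.2,  98.3]), 78.2, 5771, array([497.2, -56.9,  55.3]))
grip (array([452.6, 211.2]), array([17.8, 17.8]), 0.3, 274, array([450.4, 211.3,  72.6]))
griptop (array([452.7, 211.2]), array([17.6, 17.2]), 0.3, 216, array([452.1, 211.3,  76.2]))
fork (array([449.7, 211.2]), array([98.8, 96.6]), 0.0, 407, array([443.5, 211.1,   3.8]))
cross (array([452.9, 210.8]), array([28.2, 55.9]), 1.3, 599, array([451.1, 211.1,  31.4]))
stop (array([511.5, -86.2]), array([73.3, 41.9]), 87.1, 873, array([509.5, -98.1,  68.4]))
```

View pics/w1c.png

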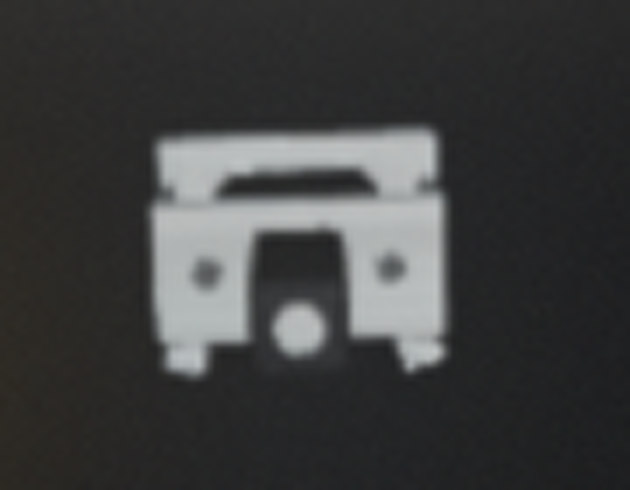

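The slot's closed end is at -x, it opens toward +x, yaw ≈ 0.5°, grip at (0.4526, 0.2112). Next: close wrist views of the stopper and the pan (geometry only).

Run:
```python
from h import *
q=down(np.pi/2)
def T(): return env.read_state()["t"]
env.goto([.49,-.1,.2],q); w=cam("wrist");P=pts(w)
print("t",T(),"block",rect(box(P,[.4,-.22,.052],[.58,.04,.058])))
B=box(P,[.46,-.15,.0705],[.56,-.05,.0745]);print("button",rect(B))
F=box(P,[.46,-.15,.064],[.56,-.05,.068]);print("flange",rect(F))
c=B.mean(0)[:2];r=np.hypot(*(F[:,:2]-c).T);F=F[r<.026];print(cv2.minEnclosingCircle((F[:,:2]*1000).astype(np.float32)),cv2.minEnclosingCircle((B[:,:2]*1000).astype(np.float32)))
a=w["image"].copy()
env.goto([.45,-.345,.25],q); w=cam("wrist");P=pts(w)
R=box(P,[.33,-.46,.046],[.60,-.24,.054]);k=np.hypot(R[:,0]-.459,R[:,1]+.351)<.082
print("pan",rect(R[k]))
np.savez("w2.npz",a=a,b=w["image"],p=P)
cv2.imwrite("pics/w2.png",np.hstack([cv2.resize(a,(400,300)),cv2.resize(w["image"],(400,300))]));print(T())
```

```text
t 2.9333 block (array([496. , -99.1]), array([196.6,  97.1]), 78.4, 13775, array([489.6, -97.4,  55.4]))
button (array([ 509.7, -120.5]), array([60.9, 24.3]), 85.4, 388, array([ 510.3, -103.2,   73. ]))
flange (array([ 511.5, -115.3]), array([42.9, 69.2]), 0.5, 887, array([ 509.6, -102.7,   66.4]))
((511.43463134765625, -102.20743560791016), 22.05898666381836) ((504.59222412109375, -120.08712768554688), 31.26287078857422)
pan (array([ 465. , -353.6]), array([110.1, 110.1]), 67.8, 1093, array([ 462.5, -353. ,   49.8]))
3.975
```

View pics/w2.png

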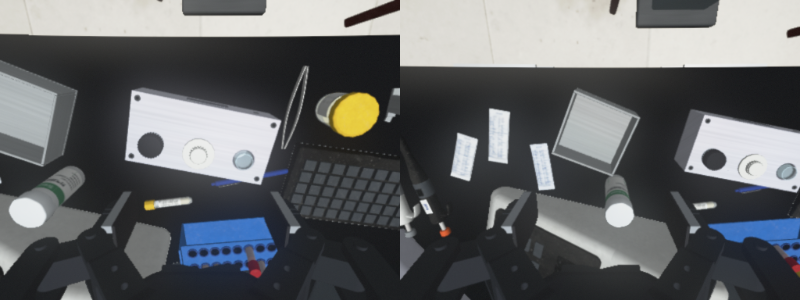

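Measurements agree. The stopper flange circle is at (511.4, -102.2) with r 22.1, and the block fit predicts (511.7, -102.3). Block yaw is -11.6°. The pan centre is (465, -353.6), 110 × 110, yaw -22.2°. Now I'll grasp the puller by its ±x faces.

```bash
cat >> h.py <<'E'
SB=np.array([.5115,-.1022]);YB=np.deg2rad(-11.6);XB=np.array([np.cos(YB),np.sin(YB)])
PAN=np.array([.465,-.3536]);YP=np.deg2rad(-22.2);XP=np.array([np.cos(YP),np.sin(YP)])
GZ=.038  # tcp height above the fork's underside
def L(xy,z,psi=None,**k): return env.line_to([*xy,z+GZ],None if psi is None else down(psi),**k)
def st(tag):
    s=env.read_state();print(tag,round(s["t"],2),np.round(np.array(s["ee_pos"])*1000,2),np.round(s["force"],2),round(s["width"],3),round(float(np.max(s["gripper_force"])),1));return s
E
python3 - <<'E'
from h import *
p=np.array([.4526,.2112]);y=np.deg2rad(.5)
env.command_gripper(.7,40)
env.goto([*p,.15],down(y)); L(p,0,feed=.08); st("down")
env.command_gripper(0,90); st("grip")
L(p,.012,feed=.03); st("lift")
L(p,.11,feed=.12)
env.goto([*(SB-.068*XB),.11+GZ],down(YB))
L(SB-.068*XB,.060,feed=.08); env.sleep(.2); st("stage")
print(L(SB-.068*XB,.052,feed=.008,threshold=2)); st("touch")
L(SB-.068*XB,.0565,feed=.02); st("ready")
w=cam("wrist");cv2.imwrite("pics/w3.png",w["image"])
E
```

```text
down 8.25 [452.87 211.28  38.43] [ 0.01  0.15 -0.75] 0.701 0.0
grip 8.71 [452.79 211.21  38.25] [-0.03 -1.01  3.96] 0.198 87.8
lift 9.26 [452.6  211.2   50.03] [ 0.99  0.38 -2.2 ] 0.198 87.7
stage 12.35 [445.11 -88.62  98.44] [-0.08 -0.47 -1.75] 0.198 87.7
True
touch 13.0 [444.83 -88.55  93.21] [-1.38  0.59  6.13] 0.196 88.7
ready 13.25 [444.87 -88.5   94.43] [ 0.24  0.08 -1.98] 0.2 87.7
```

View pics/w3.png

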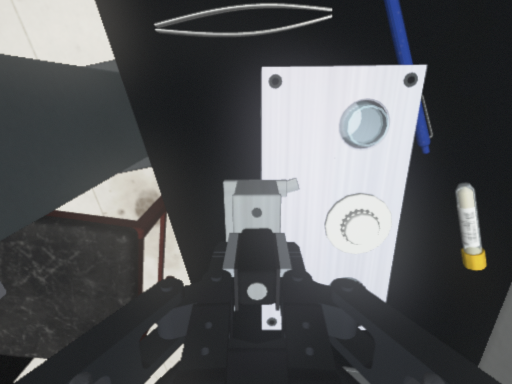

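The puller is held square, in picture row 180–290. The fork is just short of the stopper at (358,222) and points at it. Touching the deck gave a fork height of 55.0 mm, as expected. Inserting now, with the last part very slow.

Run:
```python
from h import *
L(SB-.068*XB,.0568,feed=.02)
hit=L(SB-.007*XB,.0568,feed=.025,threshold=3);s=st("pre");print(hit)
if not hit:
    env.sleep(.3);st("settled")
    hit=L(SB+.006*XB,.0568,feed=.0025,threshold=1.2);s=st("feel");print(hit)
    env.sleep(.2);s=st("after")
d=np.array(s["ee_pos"][:2])-SB;print("along",d@XB*1000,"lat",(d@[-XB[1],XB[0]])*1000,"F along",np.array(s["force"][:2])@XB)
```

```text
pre 16.14 [ 504.61 -100.78   94.83] [ 1.19  0.25 -2.43] 0.2 87.7
False
settled 16.44 [ 504.63 -100.79   94.82] [ 0.77  0.52 -2.43] 0.197 87.7
feel 18.64 [ 510.24 -101.88   94.27] [ 0.24  0.04 -1.9 ] 0.198 87.8
True
after 18.84 [ 510.04 -101.82   93.95] [ 0.66  0.37 -1.84] 0.2 87.8
along -1.5022960452123582 lat 0.08079504270652749 F along 0.5735727712767796
```

The trigger at -1.5 mm is ambiguous because no residual force shows. I'll back off a little and feel again.

Run:
```python
from h import *
al=lambda s:((np.array(s["ee_pos"][:2])-SB)@XB*1000).round(2)
L(SB-.004*XB,.0568,feed=.01);env.sleep(.3);s=st("back");print(al(s),np.array(s["force"][:2])@XB)
for e in np.arange(-3.5,6,.5):
    hit=L(SB+e/1000*XB,.0568,feed=.004,threshold=2.0);s=env.read_state()
    print(e,hit,al(s),round(s["ee_pos"][2]*1000,2),np.round(s["force"],2),round(np.array(s["force"][:2])@XB,2))
    if hit or np.array(s["force"][:2])@XB<-2: break
env.sleep(.2);s=st("end");print(al(s),np.array(s["force"][:2])@XB)
```

```text
back 19.56 [ 507.59 -101.41   94.79] [-0.49  0.18 -2.48] 0.2 87.8
-3.98 -0.5180167033424585
-3.5 False -3.47 94.77 [-0.01  0.35 -2.43] -0.08
-3.0 False -2.98 94.79 [ 0.21 -0.32 -1.93] 0.27
-2.5 False -2.47 94.81 [-0.34  0.64 -2.51] -0.46
-2.0 False -1.97 94.8 [-0.16  1.12 -2.38] -0.38
-1.5 False -1.47 94.8 [-0.09  0.41 -2.44] -0.17
-1.0 False -1.01 94.78 [ 0.69 -0.17 -1.79] 0.71
-0.5 True -1.14 94.2 [-0.16 -0.28 -2.36] -0.1
end 21.62 [ 510.24 -101.83   93.9 ] [-0.04  0.14 -1.89] 0.198 87.9
-1.31 -0.06886516837704425
```

Run:
```python
from h import *
al=lambda s:((np.array(s["ee_pos"][:2])-SB)@XB*1000).round(2)
L(SB-.0015*XB,.0568,feed=.01);env.sleep(.2)
f0=None
for e in np.arange(-1.4,4.5,.15):
    L(SB+e/1000*XB,.0568,feed=.005)
    F=[]
    for _ in range(3): env.sleep(.03);s=env.read_state();F.append(np.array(s["force"][:2])@XB)
    f=np.mean(F);f0=f if f0 is None else f0
    print(round(e,2),al(s),round(s["ee_pos"][2]*1000,2),np.round(F,2))
    if f<-1.8: break
st("end")
```

```text
-1.4 -1.4 94.79 [-0.12  0.5  -0.09]
-1.25 -1.23 94.81 [-0.44 -0.13  0.48]
-1.1 -1.08 94.82 [-0.16 -0.75 -0.38]
-0.95 -0.96 94.8 [-0.14 -0.85 -0.82]
-0.8 -0.84 94.78 [-1.42 -0.11 -0.48]
-0.65 -0.73 94.79 [-2.65 -1.73 -2.26]
end 24.17 [ 510.79 -102.04   94.79] [-2.21  0.49 -1.73] 0.197 87.9
```

Contact is clear: the force ramps to -2.2 N at -0.73 mm, inside the expected window. Pulling straight up.

Run:
```python
from h import *
q=SB-.0008*XB
L(q,.0568,feed=.005);st("home")
for z in(.059,.061,.064,.07,.085): L(q,z,feed=.015);st(z)
L(q,.12,feed=.06);env.sleep(.2);st("up")
w=cam("wrist");cv2.imwrite("pics/w4.png",w["image"])
```

```text
home 24.42 [ 510.71 -102.03   94.79] [-2.44  0.82 -1.52] 0.2 87.9
0.059 24.72 [ 510.78 -102.04   97.14] [-1.04  0.44 -1.77] 0.203 87.8
0.061 25.0 [ 510.83 -102.08   99.15] [-0.2  -0.48 -3.65] 0.194 89.4
0.064 25.35 [ 510.93 -102.13  102.36] [-0.01 -0.17 -1.98] 0.201 90.3
0.07 25.9 [ 510.72 -102.04  108.03] [-0.11 -0.09 -1.88] 0.198 90.3
0.085 27.05 [ 510.66 -102.04  122.88] [-0.6  -0.13 -1.82] 0.2 90.3
up 27.98 [ 510.56 -101.99  157.62] [ 0.63  0.12 -2.07] 0.196 90.3
```

View pics/w4.png

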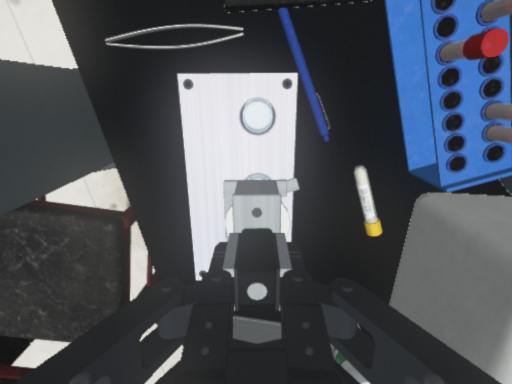

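The vial mouth is now open at (258,178), and white flange edges show on the fork at (232,215) and (287,210), so the stopper is riding. On to the pan, to strip it over the near wall.

Run:
```python
from h import *
a=PAN-.024*XP
L(a,.12,YP,feed=.1);st("over")
L(a,.0555,feed=.06);env.sleep(.2);st("low")
a2=PAN-.105*XP
L(a2,.0555,feed=.03);st("stripped")
L(a2,.12,feed=.1)
w=cam("wrist");c=cam("scene")
i=cv2.resize(c["image"][220:350,290:430],(430,400));cv2.imwrite("pics/w5.png",np.hstack([i,w["image"][:,:360][:400,:].copy() if 0 else cv2.resize(w["image"],(370,400))]))
```

```text
over 30.7 [ 442.86 -344.31  158.05] [-1.07 -0.47 -1.92] 0.195 90.4
low 32.12 [ 442.85 -344.61   93.76] [-0.53 -0.14 -2.47] 0.198 90.4
stripped 34.98 [ 367.83 -313.92   93.49] [ 0.57  0.68 -2.39] 0.197 90.4
```

View pics/w5.png

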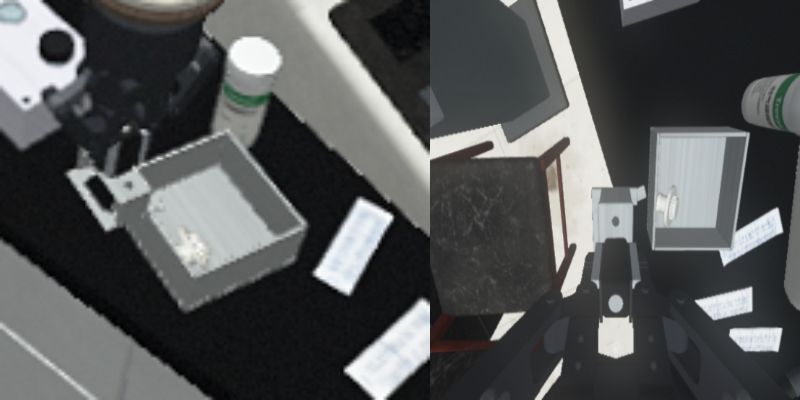

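The stopper lies in the pan (left (190,245), right (665,205)) and the fork is empty. Returning the puller to its spot.

Run:
```python
from h import *
p=np.array([.4526,.2112])
L(p,.12,np.deg2rad(.5),feed=.18)
L(p,.006,feed=.08);env.sleep(.2)
print(L(p,-.003,feed=.006,threshold=2.5));st("touch")
env.command_gripper(.3);env.command_gripper(.7);st("open")
s=env.read_state();e=s["ee_pos"];env.line_to([e[0],e[1],.2],feed=.08)
env.goto([.40,.211,.27],down(np.pi/2))
w=cam("wrist");P=pts(w);c=cam("scene");d=cam("side")
print("griptop",rect(box(P,[.42,.16,.072],[.5,.26,.09])));print("cross",rect(box(P,[.40,.16,.022],[.5,.26,.036])))
cv2.imwrite("pics/w6.png",np.hstack([cv2.resize(w["image"][100:300,150:350],(400,400)),cv2.resize(c["image"][150:330,190:390],(400,400))]))
st("end")
```

```text
True
touch 41.71 [452.59 211.17  38.24] [-0.1  -0.73  6.  ] 0.198 91.4
open 42.38 [452.1  211.04  37.65] [ 0.04  0.03 -0.24] 0.701 0.0
griptop (array([452.6, 210.8]), array([16.8, 16.7]), 0.3, 175, array([452.1, 211.1,  76.2]))
cross (array([453.1, 210.8]), array([27.6, 56.1]), 1.8, 557, array([451.3, 211. ,  31.6]))
end 46.12 [400.04 210.98 269.8 ] [0.28 0.29 0.14] 0.7 0.0
```

View pics/w6.png

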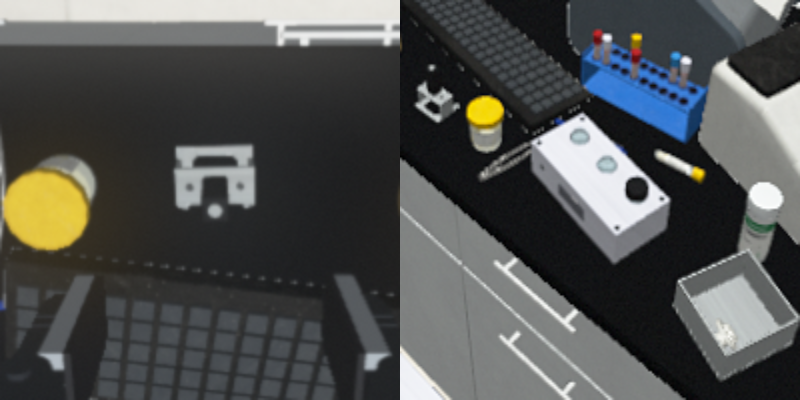

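The puller stands upright (left (215,185)), the vial is open (right (607,163)), and the stopper is in the pan (723,330). Nothing else has moved.

```bash
python3 -c "
from bench import env
print(env.job_done())"
```

```text
the job is handed in; nothing more can be done
None
```

The job is handed in at about 46 s of the 72 s: the vial is open, the stopper is in the discard pan, and the puller stands upright on the worktop, released; the fork met the neck at about 2 N, and the last pictures show nothing else moved.

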